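# Lay out the press tool-change kit

## Task

Lay out the kit for the next tool change of the press in the nest tray: stand the spare punch upright on its wide foot in the round nest, lay the hex bolt flat along the long slot, and lay the widest of the four bushes flat in the large square nest and the tallest one flat in the small square nest. The other two bushes do not belong to the kit: leave them where they lie. Set each part down inside its nest, on the nest's floor, and let go of it.

Things in the scene. Friction and masses are not known exactly. Their poses are not given: they have to be found in the camera images.
- punch: Dark steel punch standing upright on its foot: 64 mm high, foot a disc 40 mm across and 17 mm high, above it a round shank 24 mm across; 320 g. Origin at the centre of the foot's underside, z up.
- bolt_mid (a point): Middle of a plain steel hex bolt lying on its side on the bench, 59 mm long: point on the shank's axis halfway along the length, about 7 mm above what it lies on. Its y axis runs along the bolt towards the head (head at +22 to +29 mm, 19 mm across; shank 10 mm thick from -29 to +22 mm); z up. 60 g.
- wide_bush: The widest bush, a brass-coloured turned ring 38 mm in outer diameter, 12 mm high. Lies flat on the bench on its flat face; origin at the centre of its underside, z up. Belongs in the large square nest.
- tall_bush: The tallest bush, a dark steel turned ring 28 mm in outer diameter, 16 mm high. Lies flat on the bench on its flat face; origin at the centre of its underside, z up. Belongs in the small square nest.
- middle_bush: Look-alike that stays: a dark steel turned ring 34 mm in outer diameter, 13 mm high. Lies flat on the bench on its flat face; origin at the centre of its underside, z up. 
- thin_bush: Look-alike that stays: a light grey turned ring 30 mm in outer diameter, 10 mm high. Lies flat on the bench on its flat face; origin at the centre of its underside, z up. 
- round_nest: Nest for the punch: round recess 58 mm across, 18 mm deep (its floor is 4 mm above the origin). Fixed grey plastic block 90 x 90 x 22 mm, dark rubber floor; origin at the centre of its underside (5 mm above the bench), z up, x and y along its sides. The four blocks stand 2 by 2, 93 mm apart, corners shuffled, in one fixed 200 x 200 mm plywood tray with 21 mm high walls (block tops: 27 mm above the bench).
- large_square_nest: Nest for the widest bush: centred square recess 56 x 56 mm, 4 mm deep (floor 18 mm above the origin). Fixed grey plastic block 90 x 90 x 22 mm, dark rubber floor; origin at the centre of its underside (5 mm above the bench), z up, x and y along its sides. 
- small_square_nest: Nest for the tallest bush: centred square recess 44 x 44 mm, 4 mm deep (floor 18 mm above the origin). Fixed grey plastic block 90 x 90 x 22 mm, dark rubber floor; origin at the centre of its underside (5 mm above the bench), z up, x and y along its sides. 
- slot_nest: Nest for the bolt: centred oblong recess 75 mm long (along the block's x) and 36 mm wide, 3 mm deep (floor 19 mm above the origin). Fixed grey plastic block 90 x 90 x 22 mm, dark rubber floor; origin at the centre of its underside (5 mm above the bench), z up, x and y along its sides. 

How it is judged (in metres and radians):
At the end, for the whole second after the job is handed in: In their nests, on the floor within 3 mm, at rest: punch upright within 11.5 mm of the nest centre, widest bush within 14.5 mm, tallest within 13 mm, both flat; bolt within 12.5 mm and 0.3 rad of the slot, either way round. The other two bushes within 25 mm of their start (horizontal distance between punch and round_nest below 0.0115 m and z of punch in the frame of round_nest between 0.001 and 0.007 m and angle between each of punch, wide_bush, tall_bush's own z axis and vertical below 0.1 rad and horizontal distance between wide_bush and large_square_nest below 0.0145 m and z of wide_bush in the frame of large_square_nest between 0.015 and 0.021 m and horizontal distance between tall_bush and small_square_nest below 0.013 m and z of tall_bush in the frame of small_square_nest between 0.015 and 0.021 m and horizontal distance between bolt_mid and slot_nest below 0.0125 m and z of bolt_mid in the frame of slot_nest between 0.022 and 0.0295 m and angle between the y axis of bolt_mid and the x axis of slot_nest, either way round below 0.3 rad and linear speed of each of punch, wide_bush, tall_bush below 0.02 m/s and distance of each of middle_bush, thin_bush from where it was at the start of the episode below 0.025 m); the robot touches nothing.
It fails at once if a bush that does not belong to the kit is moved more than 25 mm (distance of any of middle_bush, thin_bush from where it was at the start of the episode above 0.025 m).
It also fails if it takes over 88 s, if anything falls off the work surface, if the arm or the gripper's body presses on something with over 40 N, if the wrist force passes 120 N, or if a joint passes its speed limit or range.

## Robot

A 6-joint arm with a two-finger parallel gripper is mounted at the origin on a cart in front of the work surface, level with it; the furniture and walls round the work are solid. World frame = base frame: x ahead of the robot, y to its left, z up, the work surface at z = 0. Lengths are in mm, angles in rad, forces in N, time in s.
With the tool pointing down it reaches from about 275 to 750 mm from the base axis. Payload 10.2 kg.
Tool frame: the origin (TCP) lies at the very end of the fingers, on their centre line; the grasp point (between the pads) lies 19 mm behind it; y points along the fingers, x is the direction in which the jaws open and shut, and the axes are right-handed (so a half turn about y gives the same grasp; the last joint's range is limited). The gripper opens to 85 mm and grips with 20 to 120 N. Pads are 22 mm wide; open, the fingers measure 114 mm over their backs; the gripper's body (76 mm by 85 mm) begins 54 mm behind the grasp point. The pads swing forward as they close: fully open they stand 13 mm farther back than shut.
Start: joints at [1.005, 0.313, 1.498, -0, 1.331, -0.223], TCP at [176.479, 494.456, 231.294] pointing down, gripper open.
Joint ranges: [-2.94, 2.94], [-0.97, 2.17], [0.19, 2.56], [-1.23, 4.37], [0.02, 3.11], [-2.88, 2.88]. Speed limits (rad/s): [2.39, 2.39, 3.01, 3.14, 3.14, 3.14].

## Interface

Orientations are given as a unit quaternion [w, x, y, z].
In Python, from rig import telemetry, imaging, ctrl gives the robot as it stands.
- The arm moves only by the shell command python3 -m handwheel 'ROWS' [FORCE]. ROWS is JSON, a list of rows, each an object with "delta_pos": the shift along the tool's x, y, z in cm, a list of three; "twist": the turn, a rotation vector about the tool's x, y, z in rad, a list of three; "jaw": the opening, from 0 (shut) to 1 (fully open). A call has exactly 10 rows; each row is the pose to reach, as a shift and turn from the pose commanded when the call began, along the tool's axes at that moment; what a row does not reach only later rows make up. A row lasts 1/12 s, in which the tool goes at most 41.7 mm and 7.16 degrees, less where a joint would pass 70% of its speed; a pose out of reach is approached as far as the arm can. A call with a gripper value outside its range is refused whole. The fingers move at their own pace and stop on an object; FORCE is the grip in N (left out, the last holds). Time passes only in rows, so rows that repeat a pose let the fingers close, or fill a call up. It gives the time, the measured TCP pose, the force and the opening at its end, in the units of the state.
- telemetry.sense(): the state, without advancing time (a new reading comes with each control period).
- imaging.capture(name): name is "scene" or "side" or "wrist"; returns a dict with "frame" (384x512x3 uint8, red, green, blue), "z_map" (384x512 float32, mm along the optical axis (not along the pixel's ray), 0 where there is no reading), "fx", "fy", "cx", "cy" (pixels), "D" ([k1, k2, p1, p2, k3] as OpenCV has them; the pictures are not rectified), "rvec" (rotation vector, rad) and "tvec" (3), from world to camera coordinates, as OpenCV has them. Camera axes: x right, y down, z forward; pixel columns grow to the right and rows downward; lengths in mm; the calibration is good to about 2 mm. A picture is of the moment at which its call begins.
- ctrl.finish_job(): hands the job in, once; it reports no verdict.
The state is a dict: "time_s": time; "joints": joint angles; "dq": joint speeds; "tau": joint torques, N m; "eef_pos": TCP position; "ee_rot": TCP orientation; "force": force on the tool from outside, world axes, zero at the start; "wrist_torque": the same for the moment, N m; "grip_width": opening from 0.0 (shut) to 1.0 (fully open).
Only numpy, scipy, OpenCV 4.12 (cv2) and the standard library are available. Lean on these libraries where they do the work, as an engineer would, in place of code of your own. Each camera call takes 0.05 s, during which the arm holds its last target.

## Working session

There is one attempt and no reset: what is moved stays moved. The work goes in short steps, Python scripts to look and compute and a shell command to move; the robot and the scene stay as the last step left them, time stands still between calls to the robot, and variables do not carry over. Pictures are saved under pics/ and viewed, and the job is handed in when it is done.

```bash
ls; mkdir -p pics
python3 - <<'E'
from rig import telemetry, imaging
import cv2, pickle
print(telemetry.sense())
for n in ["scene","side","wrist"]:
    c=imaging.capture(n); pickle.dump(c,open(f"pics/{n}0.pkl","wb"))
    cv2.imwrite(f"pics/{n}0.png",c["frame"][:,:,::-1])
    print(n,c["fx"],c["cx"],c["D"],c["rvec"],c["tvec"])
E
```

```text
pics
{'time_s': 0.0, 'joints': array([ 1.00461730e+00,  3.13444640e-01,  1.49847654e+00,  1.72861702e-05,
        1.33102724e+00, -2.23414139e-01]), 'dq': array([-0.00098852,  0.00178489, -0.00171343, -0.0015519 ,  0.00098192,
        0.00064395]), 'tau': array([ 1.80648349e-04, -4.12259102e+01, -2.59748948e+01, -1.43064067e-04,
        4.03569342e-03, -7.18898605e-06]), 'eef_pos': array([176.30997116, 494.21461809, 230.72298083]), 'ee_rot': array([-0.57777101,  0.57812504,  0.40695584, -0.40784683]), 'force': array([-0.25800986,  0.5381427 , -0.26664653]), 'wrist_torque': array([0.02216241, 0.00600745, 0.00893581]), 'grip_width': 1.0008446006052174}
scene 432.91454777521693 255.38794805864367 [-0.09283877  0.          0.          0.          0.        ] [ 2.35263722 -0.61118383  0.25394047] [-490.31162498  245.23416602  760.16198749]
side 370.80882021402977 252.65848634822515 [-0.02067762  0.          0.          0.          0.        ] [ 2.28618906 -0.09761199  0.06567971] [-599.59500387   59.7171733   797.58573354]
wrist 328.70098850141244 253.90121944943084 [-0.04026356  0.          0.          0.          0.        ] [-2.37307965 -1.6745346  -0.23373048] [-524.38838173  -36.25451464  378.13715474]
```

View pics/scene0.png

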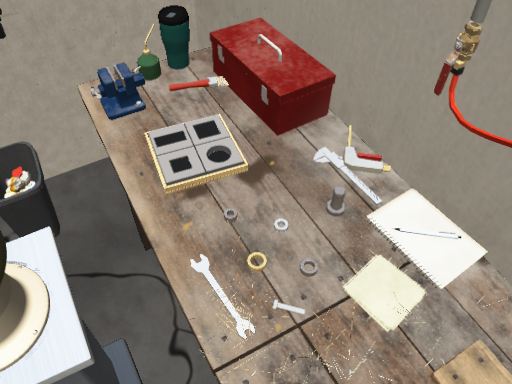

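View pics/side0.png

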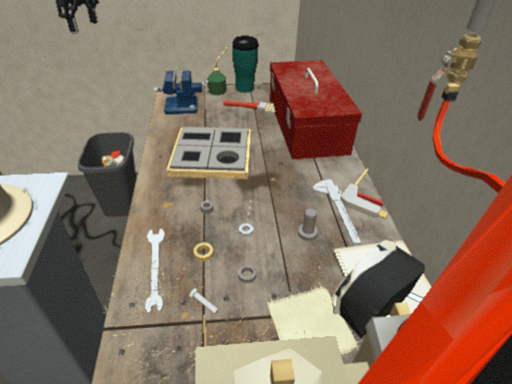

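View pics/wrist0.png

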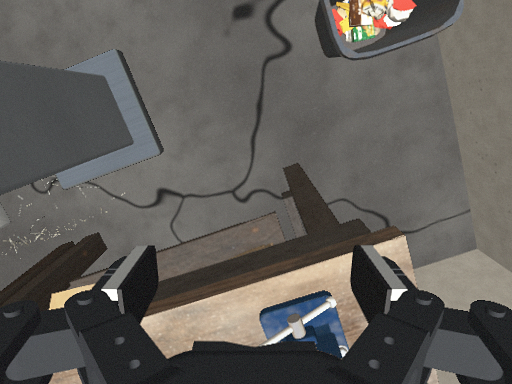

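The scene view shows the tray at about (197,152) with the round nest lower right at (217,155). The parts are the small dark ring (230,214), grey ring (281,224), brass ring (257,261), dark ring (309,268), bolt (289,307) and punch (337,203). I'll rectify a top view by ray casting to measure them.

```bash
cat > h.py <<'E'
import numpy as np, cv2, pickle
def K(c): return np.array([[c["fx"],0,c["cx"]],[0,c["fy"],c["cy"]],[0,0,1.]])
def RT(c): return cv2.Rodrigues(np.array(c["rvec"],float))[0], np.array(c["tvec"],float)
def ray(c,uv,z):
    R,t=RT(c); p=cv2.undistortPoints(np.array(uv,float).reshape(-1,1,2),K(c),np.array(c["D"],float)).reshape(-1,2)
    d=np.c_[p,np.ones(len(p))]@R; o=-R.T@t
    return o+d*((z-o[2])/d[:,2])[:,None]
def cloud(c):
    H,W=c["z_map"].shape; v,u=np.mgrid[:H,:W]; R,t=RT(c)
    p=cv2.undistortPoints(np.c_[u.ravel(),v.ravel()].astype(float).reshape(-1,1,2),K(c),np.array(c["D"],float)).reshape(-1,2)
    z=c["z_map"].ravel()[:,None]; X=np.c_[p,np.ones(len(p))]*z
    return ((X-t)@R).reshape(H,W,3)
def ortho(c,z,x0,x1,y0,y1,s=2):
    # picture rows: x decreasing downwards, columns: y decreasing to the right
    xs=np.arange(x1,x0,-1./s); ys=np.arange(y1,y0,-1./s)
    X,Y=np.meshgrid(xs,ys,indexing='ij'); P=np.stack([X,Y,np.full_like(X,z)],-1).reshape(-1,3)
    uv,_=cv2.projectPoints(P,np.array(c["rvec"],float),np.array(c["tvec"],float),K(c),np.array(c["D"],float))
    m=uv.reshape(*X.shape,2).astype(np.float32)
    return cv2.remap(c["frame"][:,:,::-1].copy(),m[...,0],m[...,1],cv2.INTER_LINEAR)
E
python3 - <<'E'
from h import *
for n in ["scene","side"]:
    c=pickle.load(open(f"pics/{n}0.pkl","rb"))
    P=cloud(c)
    pts={"scene":{"tray":(200,150),"smalldark":(230,214),"grey":(281,224),"brass":(257,261),"dark":(309,268),"bolt":(289,307),"punch":(337,203)},
     "side":{"tray":(210,150),"smalldark":(207,206),"grey":(246,229),"brass":(203,251),"dark":(247,273),"bolt":(204,300),"punch":(309,222)}}[n]
    for k,(u,v) in pts.items(): print(n,k,ray(c,[(u,v)],5)[0].round(), P[v,u].round())
    print(np.nanmedian(P[330:340,250:260].reshape(-1,3),0), (c["z_map"]==0).mean())
E
```

```text
scene tray [526. 208.   5.] [518. 188.  25.]
scene smalldark [500.  -2.   5.] [502.   3.  -1.]
scene grey [582. -77.   5.] [585. -73.  -2.]
scene brass [ 493. -131.    5.] [ 495. -128.   -0.]
scene dark [ 574. -194.    5.] [ 577. -190.   -4.]
scene bolt [ 496. -244.    5.] [ 494. -246.    9.]
scene punch [720. -88.   5.] [ 701. -105.   35.]
[ 415.7842346  -257.4935109    -0.89863335] 0.003957112630208333
side tray [507. 216.   5.] [508. 193.  21.]
side smalldark [499.  -3.   5.] [499.   0.   2.]
side grey [581. -80.   5.] [581. -70.  -5.]
side brass [ 491. -132.    5.] [ 489. -113.  -19.]
side dark [ 574. -192.    5.] [ 574. -185.   -5.]
side bolt [ 494. -244.    5.] [ 494. -248.   11.]
side punch [718. -70.   5.] [ 705. -109.   47.]
[ 576.56414173 -311.04558566   -2.61363681] 0.0760498046875
```

Run:
```python
from h import *
c=pickle.load(open("pics/scene0.pkl","rb"))
a=ortho(c,27,390,630,70,310,2.4); b=ortho(c,0,440,740,-300,40,2.2)
cv2.imwrite("pics/o_tray.png",a); cv2.imwrite("pics/o_parts.png",b[:600])
print(a.shape,b.shape)
```

```text
(576, 576, 3) (660, 748, 3)
```

View pics/o_tray.png

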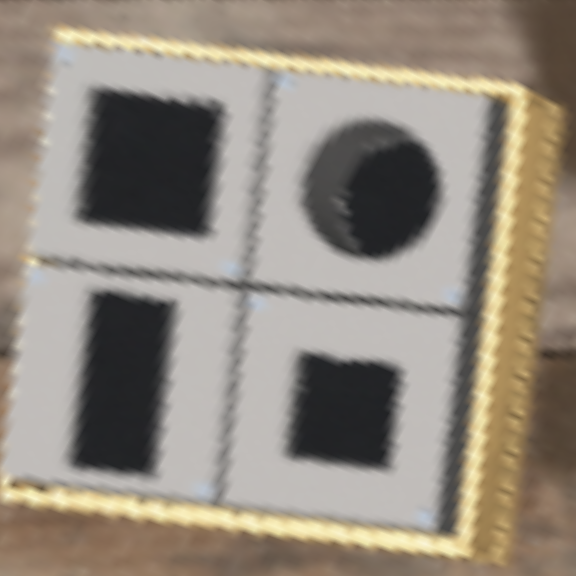

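View pics/o_parts.png

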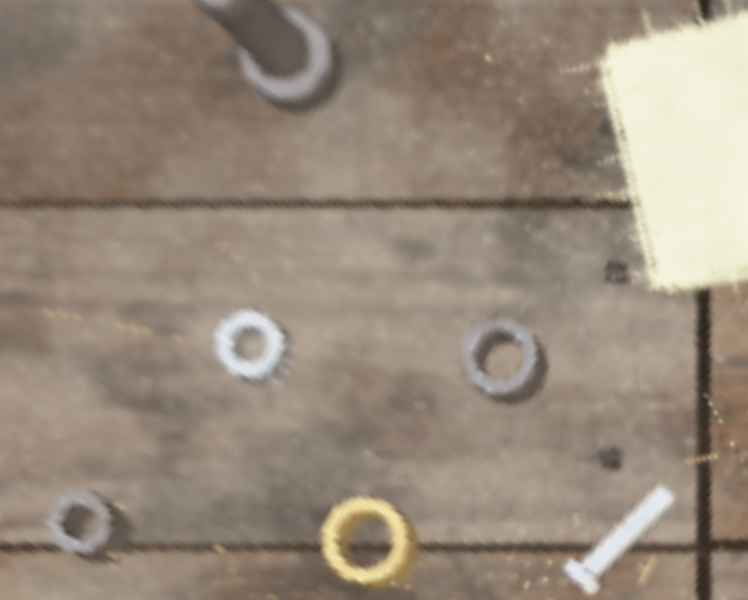

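The rectified tray view shows the large square at (150,165), slot at (124,382), small square at (345,410) and round nest at (372,188). The parts view clearly shows all four rings, the bolt and the punch foot. Next I'll measure them with masks in both cameras.

Run:
```python
from h import *
from scipy.spatial.transform import Rotation as Ro
s=6
for n in ["scene","side"]:
    c=pickle.load(open(f"pics/{n}0.pkl","rb")); print(n)
    def w(p,x1,y1): return (x1-p[1]/s, y1-p[0]/s)
    # nests: dark masks
    a=ortho(c,25,400,630,80,310,s); hsv=cv2.cvtColor(a,cv2.COLOR_BGR2HSV)
    m=(hsv[...,2]<60).astype(np.uint8); m=cv2.morphologyEx(m,cv2.MORPH_OPEN,np.ones((31,31)))
    for k in cv2.findContours(m,cv2.RETR_EXTERNAL,cv2.CHAIN_APPROX_NONE)[0]:
        if cv2.contourArea(k)<500*s*s: continue
        r=cv2.minAreaRect(k); print(" nest",np.round(w(r[0],630,310),1),np.round(np.array(r[1])/s,1),round(r[2],1))
    # parts at top height: dark/bright edges
    for nm,(x,y),h,D in [("tall",(500,0),16,28),("thin",(582,-76),10,30),("wide",(493,-130),12,38),("mid",(574,-192),13,34)]:
        a=ortho(c,h,x-40,x+40,y-40,y+40,s); cv2.imwrite(f"pics/z_{n}_{nm}.png",a)
        hsv=cv2.cvtColor(a,cv2.COLOR_BGR2LAB); g=cv2.GaussianBlur(cv2.cvtColor(a,cv2.COLOR_BGR2GRAY),(9,9),2)
        for ci in ([cv2.HoughCircles(g,cv2.HOUGH_GRADIENT,1,200,param1=60,param2=10,minRadius=int((D/2-2)*s),maxRadius=int((D/2+2)*s))]):
            print(" ",nm,None if ci is None else (np.round(w(ci[0,0],x+40,y+40),1),ci[0,0,2]*2/s))
    b=ortho(c,64,660,760,-150,-30,s); cv2.imwrite(f"pics/z_{n}_ptop.png",b)
    b=ortho(c,17,660,760,-150,-30,s); cv2.imwrite(f"pics/z_{n}_pfoot.png",b)
    b=ortho(c,7,450,540,-290,-200,s); cv2.imwrite(f"pics/z_{n}_bolt.png",b)
I=[np.hstack([cv2.resize(cv2.imread(f"pics/z_{n}_{k}.png"),(260,260)) for k in("ptop","pfoot","bolt")]) for n in("scene","side")]
cv2.imwrite("pics/mont.png",np.vstack(I))
I=[np.hstack([cv2.resize(cv2.imread(f"pics/z_{n}_{k}.png"),(200,200)) for k in("tall","thin","wide","mid")]) for n in("scene","side")]
cv2.imwrite("pics/mont2.png",np.vstack(I))
from rig import telemetry
q=telemetry.sense()["ee_rot"]; print(Ro.from_quat(q,scalar_first=True).as_matrix().round(3))
```

```text
scene
 nest [459.5 168.7] [38.1 41.1] 6.9
 nest [471.1 261.3] [30.2 71.6] 7.2
 nest [548.2 149.3] [46.5 35.7] 90.0
 nest [563.2 249.5] [49.5 53.1] 7.1
  tall (array([504.6, -10.1], dtype=float32), np.float32(30.1))
  thin None
  wide (array([ 491.6, -131.6], dtype=float32), np.float32(38.100002))
  mid None
side
 nest [459.6 165.4] [32.1 38.1] 8.1
 nest [471.1 257.7] [23.  68.9] 5.8
 nest [550.9 144. ] [24.7 41. ] 4.4
 nest [563.2 246.2] [42.4 49.7] 6.3
  tall None
  thin None
  wide None
  mid None
[[ 0.336 -0.001 -0.942]
 [ 0.942 -0.001  0.336]
 [-0.001 -1.     0.   ]]
```

View pics/mont.png

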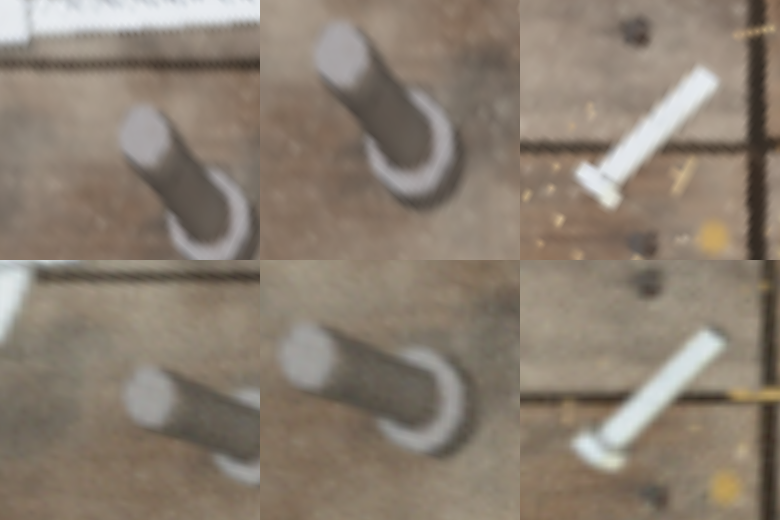

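View pics/mont2.png

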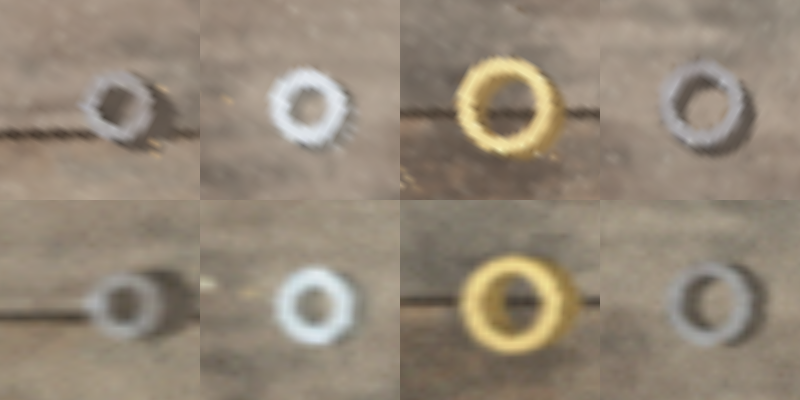

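Estimates, averaged over both views, in mm:

| Item | x | y | Notes |
|---|---|---|---|
| Tall bush | 498 | -9 | |
| Wide bush | 491 | -133 | |
| Punch | 706 | -99 | |
| Bolt middle | 495 | -246 | head direction 135° |
| Large square nest | 563 | 248 | |
| Slot nest | 471 | 259.5 | long axis at 173° |
| Small square nest | 459.6 | 167 | |
| Round nest | 551.7 | 155.3 | |

First move: turn the jaw axis to world y and head for the tall bush.

```bash
cat > st.py <<'E'
from rig import telemetry
import numpy as np
from scipy.spatial.transform import Rotation as Ro
s=telemetry.sense(); M=Ro.from_quat(s["ee_rot"],scalar_first=True).as_matrix()
print("t",round(s["time_s"],2),"p",s["eef_pos"].round(1),"grip",round(s["grip_width"],3),"F",s["force"].round(1)); print("jaw yaw",np.degrees(np.arctan2(M[1,0],M[0,0])).round(1),"down",M[:,1].round(3),"q",s["joints"].round(2))
E
R='{"delta_pos":[-19.4,3.0,-24.3],"twist":[0,-0.342,0],"jaw":1}'
python3 -m handwheel '[{"delta_pos":[-2,0.3,-2.4],"twist":[0,-0.05,0],"jaw":1},{"delta_pos":[-4,0.6,-5],"twist":[0,-0.1,0],"jaw":1},{"delta_pos":[-7,1,-8.5],"twist":[0,-0.17,0],"jaw":1},{"delta_pos":[-10,1.5,-12],"twist":[0,-0.25,0],"jaw":1},{"delta_pos":[-13,2,-16],"twist":[0,-0.3,0],"jaw":1},{"delta_pos":[-16,2.5,-20],"twist":[0,-0.342,0],"jaw":1},{"delta_pos":[-19.4,3,-24.3],"twist":[0,-0.342,0],"jaw":1},{"delta_pos":[-19.4,3,-24.3],"twist":[0,-0.342,0],"jaw":1},{"delta_pos":[-19.4,3,-24.3],"twist":[0,-0.342,0],"jaw":1},{"delta_pos":[-19.4,3,-24.3],"twist":[0,-0.342,0],"jaw":1}]' 40; python3 st.py
```

```text
time_s: 0.98
eef_pos: [340.9, 228.7, 201.1]
ee_rot: [0.501, -0.501, -0.499, 0.499]
force: [-1.3, 1.4, -0.4]
grip_width: 0.997
t 0.98 p [340.9 228.7 201.1] grip 0.997 F [-1.3  1.4 -0.4]
jaw yaw 89.7 down [-0.001 -0.    -1.   ] q [ 0.3   0.09  1.86  0.    1.2  -1.26]
```

```bash
python3 -m handwheel '[{"delta_pos":[-3,1,-2],"twist":[0,0,0],"jaw":0.75},{"delta_pos":[-6,2,-4],"twist":[0,0,0],"jaw":0.75},{"delta_pos":[-9,3,-6],"twist":[0,0,0],"jaw":0.75},{"delta_pos":[-12,4,-8],"twist":[0,0,0],"jaw":0.75},{"delta_pos":[-15,5,-10],"twist":[0,0,0],"jaw":0.75},{"delta_pos":[-18,6,-12],"twist":[0,0,0],"jaw":0.75},{"delta_pos":[-21,7,-14],"twist":[0,0,0],"jaw":0.75},{"delta_pos":[-23.8,7.1,-15.7],"twist":[0,0,0],"jaw":0.75},{"delta_pos":[-23.8,7.1,-15.7],"twist":[0,0,0],"jaw":0.75},{"delta_pos":[-23.8,7.1,-15.7],"twist":[0,0,0],"jaw":0.75}]'; python3 st.py
python3 - <<'E'
from rig import imaging
from h import *
c=imaging.capture("wrist"); pickle.dump(c,open("pics/w1.pkl","wb"))
cv2.imwrite("pics/w1.png",c["frame"][:,:,::-1])
cv2.imwrite("pics/w1o.png",ortho(c,16,458,538,-49,31,6))
E
```

```text
time_s: 1.82
eef_pos: [497.2, -7.6, 129.9]
ee_rot: [0.501, -0.5, -0.5, 0.5]
force: [0.0, 0.8, -0.4]
grip_width: 0.75
t 1.82 p [497.2  -7.6 129.9] grip 0.75 F [ 0.   0.8 -0.4]
jaw yaw 89.9 down [-0.001  0.    -1.   ] q [-0.25  0.36  1.72  0.    1.07 -1.82]
```

View pics/w1.png

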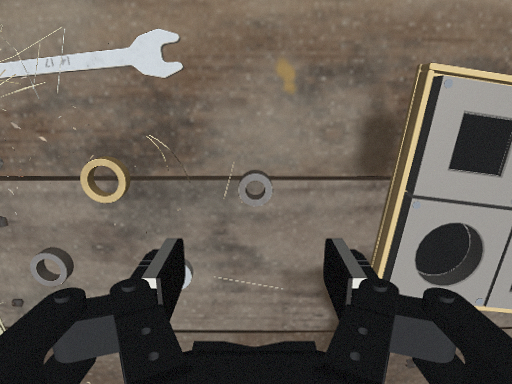

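View pics/w1o.png

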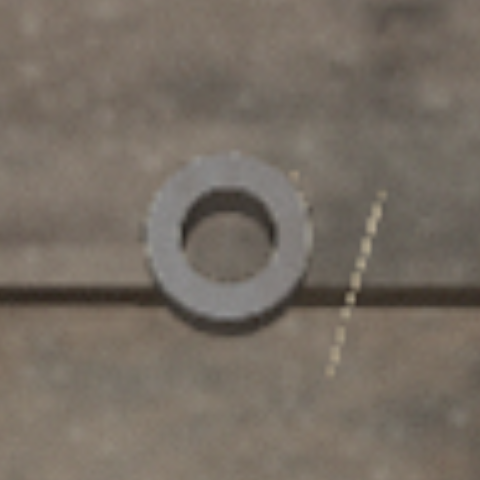

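The wrist view shows the tall bush centred at (498.5,-7.2), which agrees with the fixed cameras. Descending and gripping.

```bash
python3 -m handwheel '[{"delta_pos":[0,2,-0.1],"twist":[0,0,0],"jaw":0.75},{"delta_pos":[0,4,-0.1],"twist":[0,0,0],"jaw":0.75},{"delta_pos":[0,6,-0.1],"twist":[0,0,0],"jaw":0.75},{"delta_pos":[0,8,-0.1],"twist":[0,0,0],"jaw":0.75},{"delta_pos":[0,10,-0.1],"twist":[0,0,0],"jaw":0.75},{"delta_pos":[0,11.5,-0.1],"twist":[0,0,0],"jaw":0.75},{"delta_pos":[0,12.3,-0.1],"twist":[0,0,0],"jaw":0.5},{"delta_pos":[0,12.3,-0.1],"twist":[0,0,0],"jaw":0.2},{"delta_pos":[0,12.3,-0.1],"twist":[0,0,0],"jaw":0.1},{"delta_pos":[0,12.3,-0.1],"twist":[0,0,0],"jaw":0.1}]' 40; python3 st.py
```

```text
time_s: 2.7
eef_pos: [498.4, -7.6, 8.4]
ee_rot: [-0.5, 0.5, 0.5, -0.5]
force: [0.4, 0.7, -0.1]
grip_width: 0.297
t 2.7 p [498.4  -7.6   8.4] grip 0.297 F [ 0.4  0.7 -0.1]
jaw yaw 90.0 down [ 0.002 -0.    -1.   ] q [-0.25  0.56  1.8   0.    0.78 -1.82]
```

```bash
python3 -m handwheel '[{"delta_pos":[0,0,0],"twist":[0,0,0],"jaw":0.1},{"delta_pos":[0,0,0],"twist":[0,0,0],"jaw":0.1},{"delta_pos":[0,0,0],"twist":[0,0,0],"jaw":0.1},{"delta_pos":[0,0,0],"twist":[0,0,0],"jaw":0.1},{"delta_pos":[0,-1,0],"twist":[0,0,0],"jaw":0.1},{"delta_pos":[0,-3,0],"twist":[0,0,0],"jaw":0.1},{"delta_pos":[0,-5,0],"twist":[0,0,0],"jaw":0.1},{"delta_pos":[0,-7,0],"twist":[0,0,0],"jaw":0.1},{"delta_pos":[0,-8,0],"twist":[0,0,0],"jaw":0.1},{"delta_pos":[0,-8,0],"twist":[0,0,0],"jaw":0.1}]' 40; python3 st.py
python3 - <<'E'
from rig import imaging
from h import *
c=imaging.capture("wrist"); pickle.dump(c,open("pics/w2.pkl","wb"))
cv2.imwrite("pics/w2.png",c["frame"][:,:,::-1])
E
```

```text
time_s: 3.53
eef_pos: [499.0, -8.4, 89.6]
ee_rot: [-0.499, 0.502, 0.501, -0.499]
force: [-0.1, -1.3, -0.1]
grip_width: 0.298
t 3.53 p [499.   -8.4  89.6] grip 0.298 F [-0.1 -1.3 -0.1]
jaw yaw 90.0 down [ 0.004 -0.001 -1.   ] q [-0.25  0.42  1.75 -0.    0.96 -1.82]
```

View pics/w2.png

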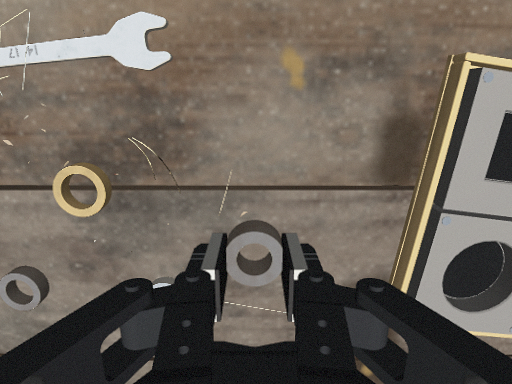

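The tall bush is held between the pads at (254,253). I'll check the nest centres from the wrist picture w1.

Run:
```python
from h import *
c=pickle.load(open("pics/w1.pkl","rb")); s=4
a=ortho(c,25,400,620,110,220,s); cv2.imwrite("pics/w1t.png",a[:, :])
m=(a.max(-1)<60).astype(np.uint8); m=cv2.morphologyEx(m,cv2.MORPH_OPEN,np.ones((21,21)))
for k in cv2.findContours(m,cv2.RETR_EXTERNAL,cv2.CHAIN_APPROX_NONE)[0]:
    r=cv2.minAreaRect(k); print((620-r[0][1]/s,220-r[0][0]/s),np.array(r[1])/s,r[2])
```

```text
(453.94630432128906, 119.8284912109375) [ 6.56794262 85.7181015 ] 7.259724140167236
(518.75, 113.375) [35.5   6.25] 90.0
(488.75, 182.25) [177.   75.5] 90.0
(549.8151550292969, 157.28211975097656) [57.00494385 50.01052475] 18.758649826049805
(600.5, 157.625) [39.   94.75] 90.0
```

```bash
python3 -m handwheel '[{"delta_pos":[2,0,0.4],"twist":[0,0,0],"jaw":0.1},{"delta_pos":[5,0,1],"twist":[0,0,0],"jaw":0.1},{"delta_pos":[8,0,1.7],"twist":[0,0,0],"jaw":0.1},{"delta_pos":[11,0,2.4],"twist":[0,0,0],"jaw":0.1},{"delta_pos":[14,0,3.1],"twist":[0,0,0],"jaw":0.1},{"delta_pos":[16.5,0,3.7],"twist":[0,0,0],"jaw":0.1},{"delta_pos":[17.6,0,3.9],"twist":[0,0,0],"jaw":0.1},{"delta_pos":[17.6,0,3.9],"twist":[0,0,0],"jaw":0.1},{"delta_pos":[17.6,0,3.9],"twist":[0,0,0],"jaw":0.1},{"delta_pos":[17.6,0,3.9],"twist":[0,0,0],"jaw":0.1}]' 40; python3 st.py
python3 - <<'E'
from rig import imaging
from h import *
c=imaging.capture("wrist"); pickle.dump(c,open("pics/w3.pkl","wb"))
cv2.imwrite("pics/w3.png",c["frame"][:,:,::-1])
a=ortho(c,25,420,600,120,300,3); cv2.imwrite("pics/w3t.png",a)
E
```

```text
time_s: 4.42
eef_pos: [459.3, 167.0, 86.8]
ee_rot: [0.5, -0.5, -0.499, 0.5]
force: [0.1, -0.9, -0.1]
grip_width: 0.3
t 4.42 p [459.3 167.   86.8] grip 0.3 F [ 0.1 -0.9 -0.1]
jaw yaw 89.9 down [-0.001 -0.    -1.   ] q [ 0.11  0.41  1.78 -0.    0.95 -1.46]
```

View pics/w3.png

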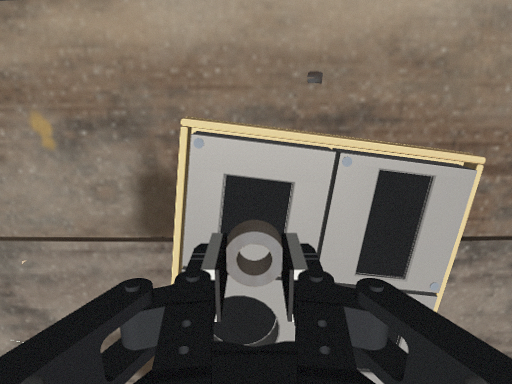

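View pics/w3t.png

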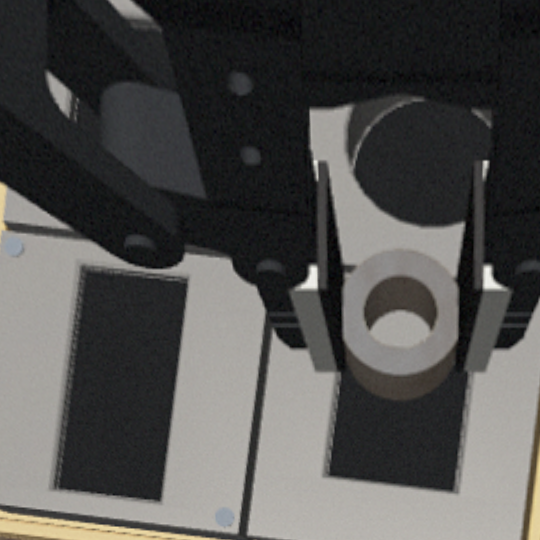

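The small square's lower edge corners at (327,475) and (457,492) put its centre at (460.7,166.7), and the slot centre comes out at (472.7,259.7). Both agree with the earlier estimates, so I'm lowering the bush and releasing.

```bash
python3 -m handwheel '[{"delta_pos":[0,1,-0.1],"twist":[0,0,0],"jaw":0.1},{"delta_pos":[0,2.5,-0.1],"twist":[0,0,0],"jaw":0.1},{"delta_pos":[0,4,-0.1],"twist":[0,0,0],"jaw":0.1},{"delta_pos":[0,5,-0.1],"twist":[0,0,0],"jaw":0.1},{"delta_pos":[0,5.5,-0.1],"twist":[0,0,0],"jaw":0.1},{"delta_pos":[0,5.7,-0.1],"twist":[0,0,0],"jaw":0.1},{"delta_pos":[0,5.7,-0.1],"twist":[0,0,0],"jaw":0.1},{"delta_pos":[0,5.7,-0.1],"twist":[0,0,0],"jaw":0.1},{"delta_pos":[0,5.7,-0.1],"twist":[0,0,0],"jaw":0.4},{"delta_pos":[0,5.7,-0.1],"twist":[0,0,0],"jaw":0.7}]' 40; python3 st.py;  python3 -m handwheel '[{"delta_pos":[0,0,0],"twist":[0,0,0],"jaw":0.7},{"delta_pos":[0,0,0],"twist":[0,0,0],"jaw":0.7},{"delta_pos":[0,-1.5,0],"twist":[0,0,0],"jaw":0.7},{"delta_pos":[0,-3,0],"twist":[0,0,0],"jaw":0.7},{"delta_pos":[0,-5,0],"twist":[0,0,0],"jaw":0.7},{"delta_pos":[0,-7,0],"twist":[0,0,0],"jaw":0.7},{"delta_pos":[0,-9,0],"twist":[0,0,0],"jaw":0.7},{"delta_pos":[0,-10,0],"twist":[0,0,0],"jaw":0.7},{"delta_pos":[0,-10,0],"twist":[0,0,0],"jaw":0.7},{"delta_pos":[0,-10,0],"twist":[0,0,0],"jaw":0.7}]' 40;python3 st.py
python3 - <<'E'
from rig import imaging
from h import *
c=imaging.capture("wrist"); pickle.dump(c,open("pics/w4.pkl","wb"))
cv2.imwrite("pics/w4.png",c["frame"][:,:,::-1])
E
```

```text
time_s: 5.3
eef_pos: [460.4, 167.7, 30.4]
ee_rot: [-0.5, 0.5, 0.5, -0.5]
force: [0.3, -0.5, 0.2]
grip_width: 0.527
t 5.3 p [460.4 167.7  30.4] grip 0.527 F [ 0.3 -0.5  0.2]
jaw yaw 89.9 down [ 0.001  0.    -1.   ] q [ 0.11  0.5   1.82 -0.    0.82 -1.46]
time_s: 6.13
eef_pos: [459.9, 167.9, 129.8]
ee_rot: [0.5, -0.5, -0.5, 0.5]
force: [-0.0, -0.3, -0.3]
grip_width: 0.702
t 6.13 p [459.9 167.9 129.8] grip 0.702 F [-0.  -0.3 -0.3]
jaw yaw 90.0 down [-0. -0. -1.] q [ 0.11  0.35  1.74 -0.    1.06 -1.46]
```

View pics/w4.png

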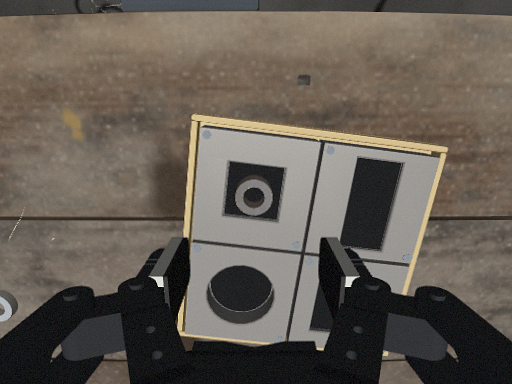

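The tall bush sits flat in the small nest at about (255,196). Next is the wide bush.

```bash
python3 -m handwheel '[{"delta_pos":[-3,0,-0.4],"twist":[0,0,0],"jaw":0.8},{"delta_pos":[-7,0,-0.7],"twist":[0,0,0],"jaw":0.8},{"delta_pos":[-11,0,-1.1],"twist":[0,0,0],"jaw":0.8},{"delta_pos":[-15,0,-1.5],"twist":[0,0,0],"jaw":0.8},{"delta_pos":[-19,0,-1.9],"twist":[0,0,0],"jaw":0.8},{"delta_pos":[-23,0,-2.3],"twist":[0,0,0],"jaw":0.8},{"delta_pos":[-27,0,-2.7],"twist":[0,0,0],"jaw":0.8},{"delta_pos":[-30.1,0,-3.1],"twist":[0,0,0],"jaw":0.8},{"delta_pos":[-30.1,0,-3.1],"twist":[0,0,0],"jaw":0.8},{"delta_pos":[-30.1,0,-3.1],"twist":[0,0,0],"jaw":0.8}]' 40; python3 st.py
python3 - <<'E'
from rig import imaging
from h import *
c=imaging.capture("wrist"); pickle.dump(c,open("pics/w5.pkl","wb"))
a=ortho(c,12,440,560,-290,-90,4); cv2.imwrite("pics/w5.png",a)
m=cv2.inRange(cv2.cvtColor(a,cv2.COLOR_BGR2HSV),(15,60,120),(35,255,255)); m=cv2.morphologyEx(m,cv2.MORPH_OPEN,np.ones((5,5)))
k=max(cv2.findContours(m,cv2.RETR_EXTERNAL,cv2.CHAIN_APPROX_NONE)[0],key=cv2.contourArea)
(u,v),r=cv2.minEnclosingCircle(k); print(560-v/4,-90-u/4,r/2)
E
```

```text
time_s: 7.02
eef_pos: [490.2, -134.0, 128.8]
ee_rot: [0.502, -0.5, -0.499, 0.499]
force: [-0.4, 0.3, -0.5]
grip_width: 0.801
t 7.02 p [ 490.2 -134.   128.8] grip 0.801 F [-0.4  0.3 -0.5]
jaw yaw 89.8 down [-0.002  0.001 -1.   ] q [-0.5   0.38  1.68  0.    1.08 -2.07]
491.9109878540039 -132.51796340942383 38.761199951171875
```

View pics/w5.png

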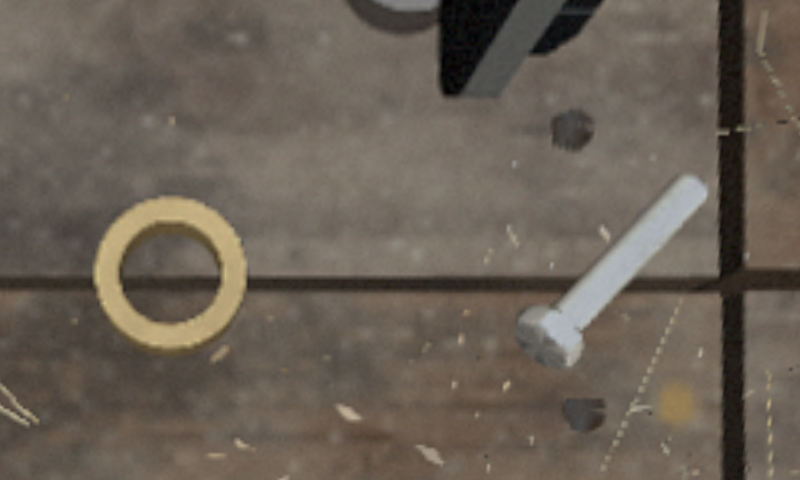

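The wide bush is at (491.9,-132.5), and the bolt lies at about 45° with its middle near (493.5,-245). Gripping the wide bush.

```bash
python3 -m handwheel '[{"delta_pos":[0,2,-0.1],"twist":[0,0,0],"jaw":0.8},{"delta_pos":[0,4,-0.1],"twist":[0,0,0],"jaw":0.8},{"delta_pos":[0,6,-0.1],"twist":[0,0,0],"jaw":0.8},{"delta_pos":[0,8,-0.1],"twist":[0,0,0],"jaw":0.8},{"delta_pos":[0,10,-0.1],"twist":[0,0,0],"jaw":0.8},{"delta_pos":[0,11.5,-0.1],"twist":[0,0,0],"jaw":0.8},{"delta_pos":[0,12.3,-0.1],"twist":[0,0,0],"jaw":0.7},{"delta_pos":[0,12.35,-0.1],"twist":[0,0,0],"jaw":0.4},{"delta_pos":[0,12.35,-0.1],"twist":[0,0,0],"jaw":0.2},{"delta_pos":[0,12.35,-0.1],"twist":[0,0,0],"jaw":0.2}]' 40; python3 st.py
python3 -m handwheel '[{"delta_pos":[0,0,0],"twist":[0,0,0],"jaw":0.2},{"delta_pos":[0,0,0],"twist":[0,0,0],"jaw":0.2},{"delta_pos":[0,0,0],"twist":[0,0,0],"jaw":0.2},{"delta_pos":[0,0,0],"twist":[0,0,0],"jaw":0.2},{"delta_pos":[0,-1,0],"twist":[0,0,0],"jaw":0.2},{"delta_pos":[0,-3,0],"twist":[0,0,0],"jaw":0.2},{"delta_pos":[0,-6,0],"twist":[0,0,0],"jaw":0.2},{"delta_pos":[0,-9,0],"twist":[0,0,0],"jaw":0.2},{"delta_pos":[0,-10,0],"twist":[0,0,0],"jaw":0.2},{"delta_pos":[0,-10,0],"twist":[0,0,0],"jaw":0.2}]' 40; python3 st.py
python3 - <<'E'
from rig import imaging
from h import *
c=imaging.capture("wrist"); pickle.dump(c,open("pics/w6.pkl","wb"))
cv2.imwrite("pics/w6.png",c["frame"][:,:,::-1])
E
```

```text
time_s: 7.9
eef_pos: [492.3, -132.8, 7.6]
ee_rot: [-0.5, 0.5, 0.5, -0.5]
force: [0.2, -0.1, 0.1]
grip_width: 0.405
t 7.9 p [ 492.3 -132.8    7.6] grip 0.405 F [ 0.2 -0.1  0.1]
jaw yaw 90.0 down [ 0.001 -0.001 -1.   ] q [-0.49  0.58  1.77  0.    0.79 -2.06]
time_s: 8.73
eef_pos: [493.0, -133.6, 109.5]
ee_rot: [-0.498, 0.502, 0.5, -0.499]
force: [0.3, 0.9, -0.8]
grip_width: 0.402
t 8.73 p [ 493.  -133.6  109.5] grip 0.402 F [ 0.3  0.9 -0.8]
jaw yaw 90.0 down [ 0.005 -0.003 -1.   ] q [-0.49  0.41  1.7  -0.    1.02 -2.06]
```

View pics/w6.png

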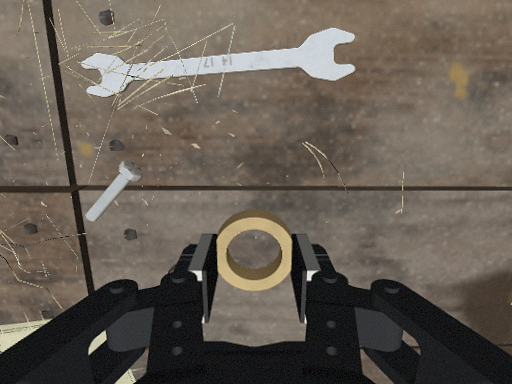

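The wide bush is held at (255,253). Carrying it to the large nest.

```bash
python3 -m handwheel '[{"delta_pos":[2,0,-0.4],"twist":[0,0,0],"jaw":0.2},{"delta_pos":[5,0,-0.9],"twist":[0,0,0],"jaw":0.2},{"delta_pos":[9,0,-1.6],"twist":[0,0,0],"jaw":0.2},{"delta_pos":[13,0,-2.4],"twist":[0,0,0],"jaw":0.2},{"delta_pos":[17,0,-3.2],"twist":[0,0,0],"jaw":0.2},{"delta_pos":[21,0,-4],"twist":[0,0,0],"jaw":0.2},{"delta_pos":[25,0,-4.7],"twist":[0,0,0],"jaw":0.2},{"delta_pos":[29,0,-5.4],"twist":[0,0,0],"jaw":0.2},{"delta_pos":[32,0,-6],"twist":[0,0,0],"jaw":0.2},{"delta_pos":[33,0,-6],"twist":[0,0,0],"jaw":0.2}]' 40; python3 st.py
python3 -m handwheel '[{"delta_pos":[2,0,-0.4],"twist":[0,0,0],"jaw":0.2},{"delta_pos":[4,0,-0.9],"twist":[0,0,0],"jaw":0.2},{"delta_pos":[5,0,-1.1],"twist":[0,0,0],"jaw":0.2},{"delta_pos":[5.15,0,-1.1],"twist":[0,0,0],"jaw":0.2},{"delta_pos":[5.15,1,-1.1],"twist":[0,0,0],"jaw":0.2},{"delta_pos":[5.15,2,-1.1],"twist":[0,0,0],"jaw":0.2},{"delta_pos":[5.15,3,-1.1],"twist":[0,0,0],"jaw":0.2},{"delta_pos":[5.15,3,-1.1],"twist":[0,0,0],"jaw":0.2},{"delta_pos":[5.15,3,-1.1],"twist":[0,0,0],"jaw":0.2},{"delta_pos":[5.15,3,-1.1],"twist":[0,0,0],"jaw":0.2}]' 40; python3 st.py
python3 - <<'E'
from rig import imaging
from h import *
c=imaging.capture("wrist"); pickle.dump(c,open("pics/w7.pkl","wb"))
cv2.imwrite("pics/w7.png",c["frame"][:,:,::-1])
cv2.imwrite("pics/w7t.png",ortho(c,27,440,620,140,300,3))
E
```

```text
time_s: 9.62
eef_pos: [551.3, 200.6, 104.6]
ee_rot: [0.5, -0.499, -0.5, 0.501]
force: [0.8, -0.1, -0.4]
grip_width: 0.405
t 9.62 p [551.3 200.6 104.6] grip 0.405 F [ 0.8 -0.1 -0.4]
jaw yaw 90.1 down [-0.003  0.    -1.   ] q [ 0.15  0.57  1.46  0.    1.11 -1.42]
time_s: 10.45
eef_pos: [563.3, 248.0, 77.0]
ee_rot: [-0.5, 0.5, 0.5, -0.5]
force: [0.6, 0.1, -0.3]
grip_width: 0.404
t 10.45 p [563.3 248.   77. ] grip 0.404 F [ 0.6  0.1 -0.3]
jaw yaw 89.9 down [ 0.  0. -1.] q [ 0.22  0.66  1.39 -0.    1.1  -1.34]
```

View pics/w7t.png

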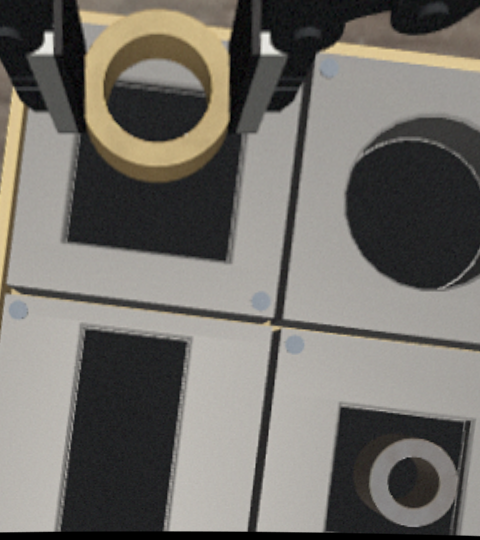

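The large nest centre comes out at (564,247.3) and the round nest rim centre at (552.3,155.7). Lowering the bush and releasing.

```bash
python3 -m handwheel '[{"delta_pos":[0,1,0],"twist":[0,0,0],"jaw":0.2},{"delta_pos":[0,2.5,0],"twist":[0,0,0],"jaw":0.2},{"delta_pos":[0,3.7,0],"twist":[0,0,0],"jaw":0.2},{"delta_pos":[0,4.4,0],"twist":[0,0,0],"jaw":0.2},{"delta_pos":[0,4.7,0],"twist":[0,0,0],"jaw":0.2},{"delta_pos":[0,4.7,0],"twist":[0,0,0],"jaw":0.2},{"delta_pos":[0,4.7,0],"twist":[0,0,0],"jaw":0.2},{"delta_pos":[0,4.7,0],"twist":[0,0,0],"jaw":0.2},{"delta_pos":[0,4.7,0],"twist":[0,0,0],"jaw":0.5},{"delta_pos":[0,4.7,0],"twist":[0,0,0],"jaw":0.8}]' 40; python3 st.py
python3 -m handwheel '[{"delta_pos":[0,0,0],"twist":[0,0,0],"jaw":0.8},{"delta_pos":[0,0,0],"twist":[0,0,0],"jaw":0.8},{"delta_pos":[0,-1.5,0],"twist":[0,0,0],"jaw":0.8},{"delta_pos":[0,-3,0],"twist":[0,0,0],"jaw":0.8},{"delta_pos":[0,-5,0],"twist":[0,0,0],"jaw":0.8},{"delta_pos":[0,-7,0],"twist":[0,0,0],"jaw":0.8},{"delta_pos":[0,-9,0],"twist":[0,0,0],"jaw":0.8},{"delta_pos":[0,-11,0],"twist":[0,0,0],"jaw":0.8},{"delta_pos":[0,-12,0],"twist":[0,0,0],"jaw":0.8},{"delta_pos":[0,-12,0],"twist":[0,0,0],"jaw":0.8}]' 40;python3 st.py
python3 - <<'E'
from rig import imaging
from h import *
c=imaging.capture("wrist"); pickle.dump(c,open("pics/w8.pkl","wb"))
cv2.imwrite("pics/w8.png",c["frame"][:,:,::-1])
E
```

```text
time_s: 11.33
eef_pos: [563.2, 248.4, 29.6]
ee_rot: [-0.5, 0.5, 0.5, -0.5]
force: [-0.1, -0.1, -0.4]
grip_width: 0.626
t 11.33 p [563.2 248.4  29.6] grip 0.626 F [-0.1 -0.1 -0.4]
jaw yaw 90.0 down [ 0.  0. -1.] q [ 0.23  0.72  1.42  0.    1.   -1.34]
time_s: 12.17
eef_pos: [564.1, 248.6, 152.0]
ee_rot: [-0.499, 0.501, 0.501, -0.499]
force: [0.4, -1.0, 0.5]
grip_width: 0.801
t 12.17 p [564.1 248.6 152. ] grip 0.801 F [ 0.4 -1.   0.5]
jaw yaw 90.0 down [ 0.004  0.001 -1.   ] q [ 0.23  0.58  1.31  0.    1.25 -1.34]
```

View pics/w8.png

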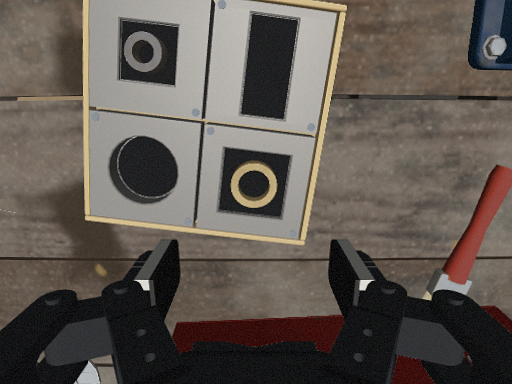

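Both bushes are centred in their nests, wide at (254,184) and tall at (143,50). Going to the bolt, with the jaw turned to 45°.

```bash
python3 -m handwheel '[{"delta_pos":[-2,0,0.3],"twist":[0,0,0],"jaw":0.6},{"delta_pos":[-5,0.2,0.7],"twist":[0,0,0],"jaw":0.6},{"delta_pos":[-9,0.5,1.2],"twist":[0,0,0],"jaw":0.6},{"delta_pos":[-13,0.8,1.7],"twist":[0,0,0],"jaw":0.6},{"delta_pos":[-17,1.1,2.3],"twist":[0,0,0],"jaw":0.6},{"delta_pos":[-21,1.5,2.8],"twist":[0,0,0],"jaw":0.6},{"delta_pos":[-25,1.9,3.3],"twist":[0,0,0],"jaw":0.6},{"delta_pos":[-28,1.9,3.8],"twist":[0,0,0],"jaw":0.6},{"delta_pos":[-30,1.9,4],"twist":[0,0,0],"jaw":0.6},{"delta_pos":[-30,1.9,4],"twist":[0,0,0],"jaw":0.6}]' 40
python3 -m handwheel '[{"delta_pos":[-2,0,0.3],"twist":[0,0.1,0],"jaw":0.6},{"delta_pos":[-5,0,0.7],"twist":[0,0.2,0],"jaw":0.6},{"delta_pos":[-8,0,1.2],"twist":[0,0.3,0],"jaw":0.6},{"delta_pos":[-11,0,1.6],"twist":[0,0.4,0],"jaw":0.6},{"delta_pos":[-14,0,2.1],"twist":[0,0.5,0],"jaw":0.6},{"delta_pos":[-17,0,2.5],"twist":[0,0.6,0],"jaw":0.6},{"delta_pos":[-19.4,0,2.85],"twist":[0,0.7,0],"jaw":0.6},{"delta_pos":[-19.4,0,2.85],"twist":[0,0.785,0],"jaw":0.6},{"delta_pos":[-19.4,0,2.85],"twist":[0,0.785,0],"jaw":0.6},{"delta_pos":[-19.4,0,2.85],"twist":[0,0.785,0],"jaw":0.6}]' 40; python3 st.py
python3 - <<'E'
from rig import imaging
from h import *
c=imaging.capture("wrist"); pickle.dump(c,open("pics/w9.pkl","wb"))
cv2.imwrite("pics/w9.png",c["frame"][:,:,::-1])
cv2.imwrite("pics/w9t.png",ortho(c,7,450,540,-290,-200,6))
E
```

```text
time_s: 13.05
eef_pos: [521.9, -54.8, 129.2]
ee_rot: [0.502, -0.501, -0.498, 0.499]
force: [0.0, 0.4, -0.2]
grip_width: 0.6
time_s: 13.88
eef_pos: [494.1, -244.6, 129.7]
ee_rot: [0.654, -0.652, -0.271, 0.272]
force: [0.0, -0.3, -0.1]
grip_width: 0.596
t 13.88 p [ 494.1 -244.6  129.7] grip 0.596 F [ 0.  -0.3 -0.1]
jaw yaw 45.1 down [-0.001  0.001 -1.   ] q [-0.67  0.47  1.55  0.    1.12 -1.46]
```

View pics/w9t.png

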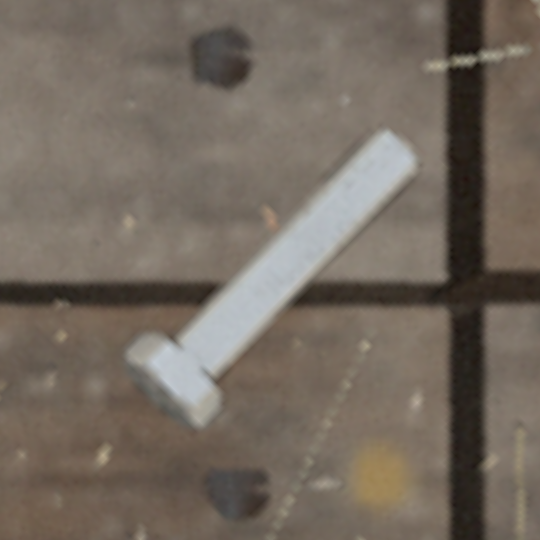

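View pics/w9.png

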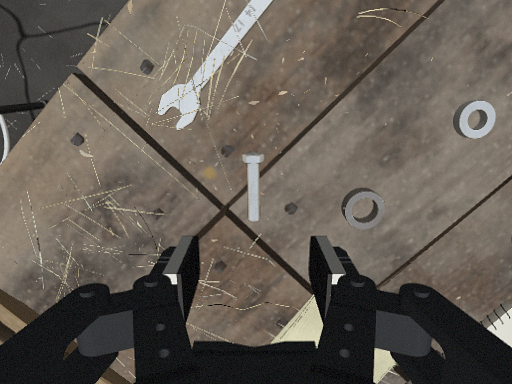

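The bolt lies at 45° with its tip at (402,150) and head base at (197,355). Its middle is at (494.2,-246.2), under the tool. Gripping.

```bash
python3 -m handwheel '[{"delta_pos":[0,2,0],"twist":[0,0,0],"jaw":0.6},{"delta_pos":[0,4,0],"twist":[0,0,0],"jaw":0.6},{"delta_pos":[0,6,0],"twist":[0,0,0],"jaw":0.6},{"delta_pos":[0,8,0],"twist":[0,0,0],"jaw":0.6},{"delta_pos":[0,10,0],"twist":[0,0,0],"jaw":0.6},{"delta_pos":[0,11.5,0],"twist":[0,0,0],"jaw":0.5},{"delta_pos":[0,12.3,0],"twist":[0,0,0],"jaw":0.4},{"delta_pos":[0,12.5,0],"twist":[0,0,0],"jaw":0.2},{"delta_pos":[0,12.5,0],"twist":[0,0,0],"jaw":0},{"delta_pos":[0,12.5,0],"twist":[0,0,0],"jaw":0}]' 40; python3 st.py
python3 -m handwheel '[{"delta_pos":[0,0,0],"twist":[0,0,0],"jaw":0},{"delta_pos":[0,0,0],"twist":[0,0,0],"jaw":0},{"delta_pos":[0,0,0],"twist":[0,0,0],"jaw":0},{"delta_pos":[0,0,0],"twist":[0,0,0],"jaw":0},{"delta_pos":[0,-1,0],"twist":[0,0,0],"jaw":0},{"delta_pos":[0,-3,0],"twist":[0,0,0],"jaw":0},{"delta_pos":[0,-6,0],"twist":[0,0,0],"jaw":0},{"delta_pos":[0,-9,0],"twist":[0,0,0],"jaw":0},{"delta_pos":[0,-10,0],"twist":[0,0,0],"jaw":0},{"delta_pos":[0,-10,0],"twist":[0,0,0],"jaw":0}]' 40; python3 st.py
python3 - <<'E'
from rig import imaging
from h import *
c=imaging.capture("wrist"); pickle.dump(c,open("pics/w10.pkl","wb"))
cv2.imwrite("pics/w10.png",c["frame"][:,:,::-1])
E
```

```text
time_s: 14.77
eef_pos: [494.7, -245.5, 6.5]
ee_rot: [-0.653, 0.654, 0.271, -0.271]
force: [0.3, -0.1, -0.6]
grip_width: 0.089
t 14.77 p [ 494.7 -245.5    6.5] grip 0.089 F [ 0.3 -0.1 -0.6]
jaw yaw 45.0 down [ 0.001 -0.001 -1.   ] q [-0.67  0.65  1.64  0.    0.86 -1.46]
time_s: 15.6
eef_pos: [495.3, -246.4, 108.8]
ee_rot: [-0.652, 0.655, 0.271, -0.27]
force: [-0.0, -0.4, -0.7]
grip_width: 0.082
t 15.6 p [ 495.3 -246.4  108.8] grip 0.082 F [-0.  -0.4 -0.7]
jaw yaw 45.0 down [ 0.004 -0.004 -1.   ] q [-0.67  0.49  1.57 -0.    1.07 -1.46]
```

View pics/w10.png

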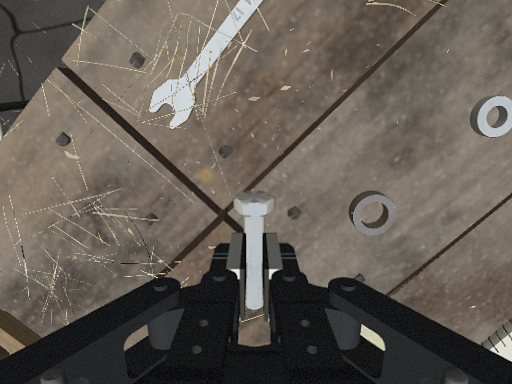

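The bolt is held square in the jaw, head at (254,203). Carrying it to the slot and turning +0.66 rad on the way.

```bash
python3 -m handwheel '[{"delta_pos":[1.5,0,1.7],"twist":[0,-0.08,0],"jaw":0},{"delta_pos":[3.5,0,3.9],"twist":[0,-0.16,0],"jaw":0},{"delta_pos":[6,0,6.6],"twist":[0,-0.25,0],"jaw":0},{"delta_pos":[8.5,0,9.3],"twist":[0,-0.34,0],"jaw":0},{"delta_pos":[11,0,12],"twist":[0,-0.43,0],"jaw":0},{"delta_pos":[13.5,0,14.8],"twist":[0,-0.52,0],"jaw":0},{"delta_pos":[15.5,0,17],"twist":[0,-0.6,0],"jaw":0},{"delta_pos":[17,0,18.6],"twist":[0,-0.66,0],"jaw":0},{"delta_pos":[17,0,18.6],"twist":[0,-0.66,0],"jaw":0},{"delta_pos":[17,0,18.6],"twist":[0,-0.66,0],"jaw":0}]' 40
python3 -m handwheel '[{"delta_pos":[2,0,0.3],"twist":[0,0,0],"jaw":0},{"delta_pos":[5,0,0.8],"twist":[0,0,0],"jaw":0},{"delta_pos":[8.5,0,1.4],"twist":[0,0,0],"jaw":0},{"delta_pos":[12,0,2],"twist":[0,0,0],"jaw":0},{"delta_pos":[15.5,0,2.6],"twist":[0,0,0],"jaw":0},{"delta_pos":[19,0,3.2],"twist":[0,0,0],"jaw":0},{"delta_pos":[22.5,0,3.8],"twist":[0,0,0],"jaw":0},{"delta_pos":[25,0,4.3],"twist":[0,0,0],"jaw":0},{"delta_pos":[25,0,4.3],"twist":[0,0,0],"jaw":0},{"delta_pos":[25,0,4.3],"twist":[0,0,0],"jaw":0}]' 40; python3 st.py
python3 - <<'E'
from rig import imaging
from h import *
c=imaging.capture("wrist"); pickle.dump(c,open("pics/w11.pkl","wb"))
cv2.imwrite("pics/w11.png",c["frame"][:,:,::-1])
E
```

```text
time_s: 16.48
eef_pos: [482.2, 7.0, 104.4]
ee_rot: [0.531, -0.529, -0.467, 0.468]
force: [0.1, -0.6, -0.3]
grip_width: 0.086
time_s: 17.32
eef_pos: [471.6, 259.4, 104.7]
ee_rot: [0.531, -0.53, -0.467, 0.468]
force: [0.1, -1.6, -1.7]
grip_width: 0.084
t 17.32 p [471.6 259.4 104.7] grip 0.084 F [ 0.1 -1.6 -1.7]
jaw yaw 82.8 down [-0.002 -0.001 -1.   ] q [ 0.29  0.47  1.62 -0.    1.05 -1.16]
```

View pics/w11.png

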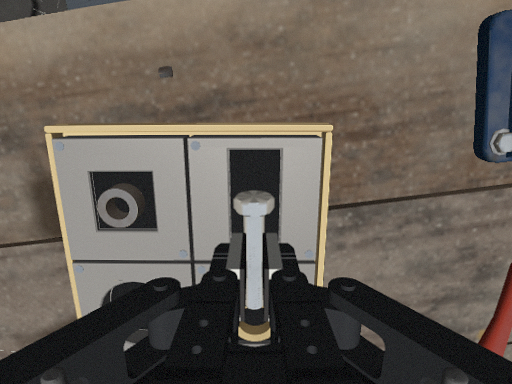

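The bolt is aligned over the slot, spanning x 230–282 in the picture with its axis at 255. Lowering it.

```bash
python3 -m handwheel '[{"delta_pos":[0,2,0],"twist":[0,0,0],"jaw":0},{"delta_pos":[0,4,0],"twist":[0,0,0],"jaw":0},{"delta_pos":[0,5.5,0],"twist":[0,0,0],"jaw":0},{"delta_pos":[0,6.7,0],"twist":[0,0,0],"jaw":0},{"delta_pos":[0,7.4,0],"twist":[0,0,0],"jaw":0},{"delta_pos":[0,7.6,0],"twist":[0,0,0],"jaw":0},{"delta_pos":[0,7.6,0],"twist":[0,0,0],"jaw":0},{"delta_pos":[0,7.6,0],"twist":[0,0,0],"jaw":0},{"delta_pos":[0,7.6,0],"twist":[0,0,0],"jaw":0},{"delta_pos":[0,7.6,0],"twist":[0,0,0],"jaw":0.15}]' 40; python3 st.py
python3 -m handwheel '[{"delta_pos":[0,0,0],"twist":[0,0,0],"jaw":0.4},{"delta_pos":[0,0,0],"twist":[0,0,0],"jaw":0.4},{"delta_pos":[0,0,0],"twist":[0,0,0],"jaw":0.4},{"delta_pos":[0,-1.5,0],"twist":[0,0,0],"jaw":0.4},{"delta_pos":[0,-3,0],"twist":[0,0,0],"jaw":0.4},{"delta_pos":[0,-5,0],"twist":[0,0,0],"jaw":0.5},{"delta_pos":[0,-8,0],"twist":[0,0,0],"jaw":0.6},{"delta_pos":[0,-11,0],"twist":[0,0,0],"jaw":0.7},{"delta_pos":[0,-12,0],"twist":[0,0,0],"jaw":0.7},{"delta_pos":[0,-12,0],"twist":[0,0,0],"jaw":0.7}]' 40;python3 st.py
python3 - <<'E'
from rig import imaging
from h import *
c=imaging.capture("wrist"); pickle.dump(c,open("pics/w12.pkl","wb"))
cv2.imwrite("pics/w12.png",c["frame"][:,:,::-1])
E
```

```text
time_s: 18.2
eef_pos: [472.1, 259.1, 29.9]
ee_rot: [-0.531, 0.531, 0.467, -0.467]
force: [0.4, 0.1, 0.2]
grip_width: 0.15
t 18.2 p [472.1 259.1  29.9] grip 0.15 F [0.4 0.1 0.2]
jaw yaw 82.7 down [ 0.  0. -1.] q [ 0.28  0.59  1.67 -0.    0.89 -1.16]
time_s: 19.03
eef_pos: [472.9, 260.0, 152.3]
ee_rot: [-0.53, 0.531, 0.469, -0.466]
force: [0.1, -0.1, -1.1]
grip_width: 0.701
t 19.03 p [472.9 260.  152.3] grip 0.701 F [ 0.1 -0.1 -1.1]
jaw yaw 82.8 down [ 0.005  0.001 -1.   ] q [ 0.29  0.42  1.57  0.    1.15 -1.16]
```

View pics/w12.png

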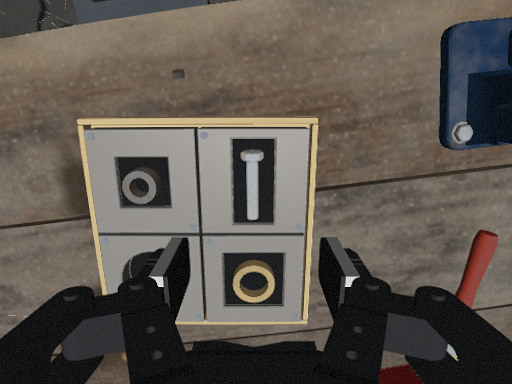

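The bolt lies flat in the slot at (252,185). Now the punch.

```bash
python3 -m handwheel '[{"delta_pos":[-1.5,0,-0.8],"twist":[0,0,0],"jaw":0.7},{"delta_pos":[-4,0,-2.2],"twist":[0,0,0],"jaw":0.7},{"delta_pos":[-7,0,-3.9],"twist":[0,0,0],"jaw":0.7},{"delta_pos":[-10,0.2,-5.5],"twist":[0,0,0],"jaw":0.7},{"delta_pos":[-13,0.5,-7.2],"twist":[0,0,0],"jaw":0.7},{"delta_pos":[-16,0.5,-8.9],"twist":[0,0,0],"jaw":0.7},{"delta_pos":[-19,0.5,-10.5],"twist":[0,0,0],"jaw":0.7},{"delta_pos":[-22,0.5,-12.2],"twist":[0,0,0],"jaw":0.7},{"delta_pos":[-23.5,0.5,-13],"twist":[0,0,0],"jaw":0.7},{"delta_pos":[-23.5,0.5,-13],"twist":[0,0,0],"jaw":0.7}]' 40
python3 -m handwheel '[{"delta_pos":[-1,0,-1.6],"twist":[0,0,0],"jaw":0.7},{"delta_pos":[-2.5,0.3,-4],"twist":[0,0,0],"jaw":0.7},{"delta_pos":[-4.3,0.8,-7],"twist":[0,0,0],"jaw":0.7},{"delta_pos":[-6.2,1.2,-10],"twist":[0,0,0],"jaw":0.7},{"delta_pos":[-8,1.6,-13],"twist":[0,0,0],"jaw":0.7},{"delta_pos":[-9.1,1.9,-14.7],"twist":[0,0,0],"jaw":0.7},{"delta_pos":[-9.1,1.9,-14.7],"twist":[0,0,0],"jaw":0.7},{"delta_pos":[-9.1,1.9,-14.7],"twist":[0,0,0],"jaw":0.7},{"delta_pos":[-9.1,1.9,-14.7],"twist":[0,0,0],"jaw":0.7},{"delta_pos":[-9.1,1.9,-14.7],"twist":[0,0,0],"jaw":0.7}]' 40; python3 st.py
python3 - <<'E'
from rig import imaging
from h import *
c=imaging.capture("wrist"); pickle.dump(c,open("pics/w13.pkl","wb"))
cv2.imwrite("pics/w13.png",c["frame"][:,:,::-1])
cv2.imwrite("pics/w13t.png",ortho(c,64,670,750,-140,-60,6))
E
```

```text
time_s: 19.92
eef_pos: [571.4, 7.0, 142.4]
ee_rot: [0.532, -0.531, -0.466, 0.467]
force: [0.2, 0.0, 0.5]
grip_width: 0.698
time_s: 20.75
eef_pos: [705.1, -97.2, 125.7]
ee_rot: [0.53, -0.53, -0.468, 0.468]
force: [0.1, -0.7, -0.0]
grip_width: 0.699
t 20.75 p [705.1 -97.2 125.7] grip 0.699 F [ 0.1 -0.7 -0. ]
jaw yaw 82.9 down [-0.001  0.    -1.   ] q [-0.3   0.82  0.96  0.    1.37 -1.75]
```

View pics/w13.png

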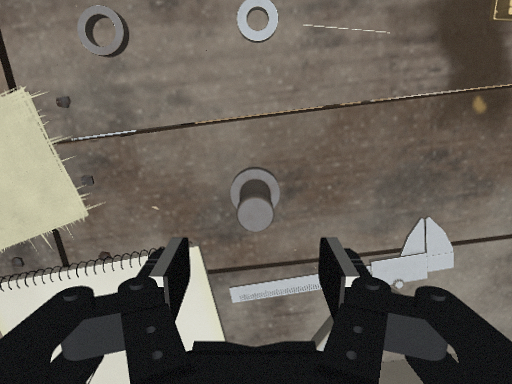

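View pics/w13t.png

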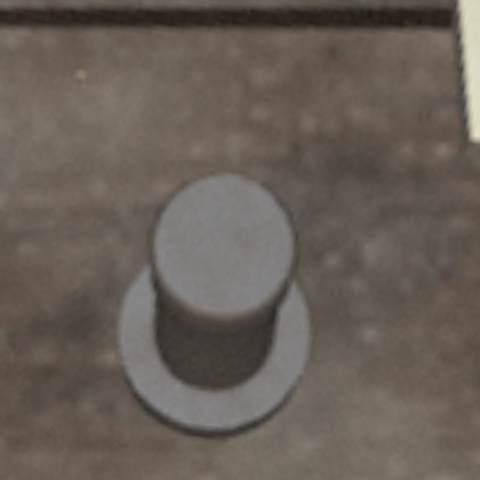

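The punch top centre is at (224,244) in the rectified view, which is (709,-97). Correcting by about 2 mm, then descending and gripping at 60 N.

```bash
python3 -m handwheel '[{"delta_pos":[0.1,0.5,-0.23],"twist":[0,0,0],"jaw":0.7},{"delta_pos":[0.1,2,-0.23],"twist":[0,0,0],"jaw":0.7},{"delta_pos":[0.1,4,-0.23],"twist":[0,0,0],"jaw":0.7},{"delta_pos":[0.1,6,-0.23],"twist":[0,0,0],"jaw":0.7},{"delta_pos":[0.1,8,-0.23],"twist":[0,0,0],"jaw":0.7},{"delta_pos":[0.1,9.2,-0.23],"twist":[0,0,0],"jaw":0.6},{"delta_pos":[0.1,9.5,-0.23],"twist":[0,0,0],"jaw":0.4},{"delta_pos":[0.1,9.5,-0.23],"twist":[0,0,0],"jaw":0.2},{"delta_pos":[0.1,9.5,-0.23],"twist":[0,0,0],"jaw":0.1},{"delta_pos":[0.1,9.5,-0.23],"twist":[0,0,0],"jaw":0.1}]' 60; python3 st.py
python3 -m handwheel '[{"delta_pos":[0,0,0],"twist":[0,0,0],"jaw":0.1},{"delta_pos":[0,0,0],"twist":[0,0,0],"jaw":0.1},{"delta_pos":[0,0,0],"twist":[0,0,0],"jaw":0.1},{"delta_pos":[0,0,0],"twist":[0,0,0],"jaw":0.1},{"delta_pos":[0,-1,0],"twist":[0,0,0],"jaw":0.1},{"delta_pos":[0,-2.5,0],"twist":[0,0,0],"jaw":0.1},{"delta_pos":[0,-4.5,0],"twist":[0,0,0],"jaw":0.1},{"delta_pos":[0,-6.5,0],"twist":[0,0,0],"jaw":0.1},{"delta_pos":[0,-8,0],"twist":[0,0,0],"jaw":0.1},{"delta_pos":[0,-8,0],"twist":[0,0,0],"jaw":0.1}]' 60; python3 st.py
python3 - <<'E'
from rig import imaging
from h import *
c=imaging.capture("wrist"); pickle.dump(c,open("pics/w14.pkl","wb"))
cv2.imwrite("pics/w14.png",c["frame"][:,:,::-1])
c=imaging.capture("scene"); cv2.imwrite("pics/s14.png",c["frame"][60:280,120:440,::-1].repeat(2,0).repeat(2,1))
E
```

```text
time_s: 21.63
eef_pos: [708.4, -97.9, 31.7]
ee_rot: [-0.53, 0.531, 0.468, -0.467]
force: [0.1, 0.5, -4.0]
grip_width: 0.264
t 21.63 p [708.4 -97.9  31.7] grip 0.264 F [ 0.1  0.5 -4. ]
jaw yaw 82.8 down [ 0.001 -0.    -1.   ] q [-0.3   0.92  1.02 -0.    1.2  -1.75]
time_s: 22.47
eef_pos: [709.5, -98.3, 115.4]
ee_rot: [-0.528, 0.532, 0.469, -0.466]
force: [1.0, -0.5, -3.6]
grip_width: 0.263
t 22.47 p [709.5 -98.3 115.4] grip 0.263 F [ 1.  -0.5 -3.6]
jaw yaw 82.8 down [ 0.007 -0.002 -1.   ] q [-0.3   0.84  0.95 -0.    1.34 -1.75]
```

View pics/w14.png

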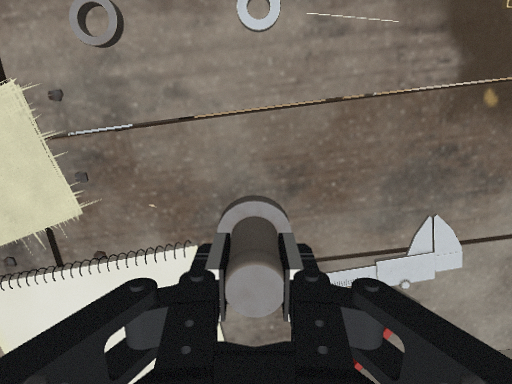

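View pics/s14.png

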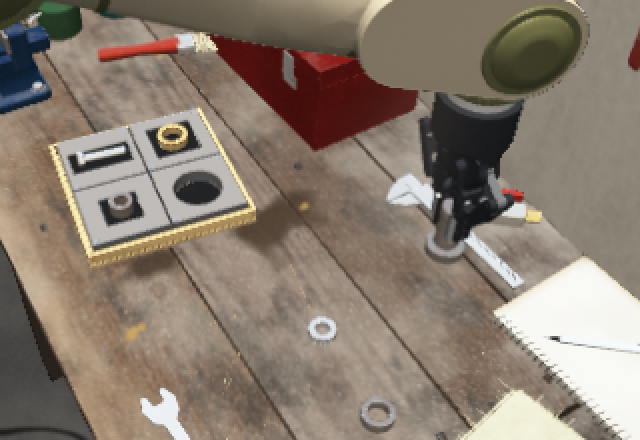

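Run:
```python
from h import *
c=pickle.load(open("pics/scene0.pkl","rb"))
print(ray(c,[(279,129),(218,80),(330,95)],0).round())
```

```text
[[739. 187.   0.]
 [696. 457.   0.]
 [943. 243.   0.]]
```

The toolbox corner at (739,187) is well clear of the path. Carrying the punch to the round nest.

```bash
python3 -m handwheel '[{"delta_pos":[1.5,0,1.2],"twist":[0,0,0],"jaw":0.1},{"delta_pos":[4,0,3.2],"twist":[0,0,0],"jaw":0.1},{"delta_pos":[7,0,5.6],"twist":[0,0,0],"jaw":0.1},{"delta_pos":[10.5,0,8.4],"twist":[0,0,0],"jaw":0.1},{"delta_pos":[14,0,11.2],"twist":[0,0,0],"jaw":0.1},{"delta_pos":[17.5,0,14],"twist":[0,0,0],"jaw":0.1},{"delta_pos":[20.5,0,16.4],"twist":[0,0,0],"jaw":0.1},{"delta_pos":[22.5,0,18],"twist":[0,0,0],"jaw":0.1},{"delta_pos":[23.3,0,18.7],"twist":[0,0,0],"jaw":0.1},{"delta_pos":[23.3,0,18.7],"twist":[0,0,0],"jaw":0.1}]' 60
python3 -m handwheel '[{"delta_pos":[0,0,0],"twist":[0,0,0],"jaw":0.1},{"delta_pos":[0,0.5,0],"twist":[0,0,0],"jaw":0.1},{"delta_pos":[0,1,0],"twist":[0,0,0],"jaw":0.1},{"delta_pos":[0,2,0],"twist":[0,0,0],"jaw":0.1},{"delta_pos":[0,3,0],"twist":[0,0,0],"jaw":0.1},{"delta_pos":[0,3.5,0],"twist":[0,0,0],"jaw":0.1},{"delta_pos":[0,3.5,0],"twist":[0,0,0],"jaw":0.1},{"delta_pos":[0,3.5,0],"twist":[0,0,0],"jaw":0.1},{"delta_pos":[0,3.5,0],"twist":[0,0,0],"jaw":0.1},{"delta_pos":[0,3.5,0],"twist":[0,0,0],"jaw":0.1}]' 60
python3 st.py
python3 - <<'E'
from rig import imaging
from h import *
c=imaging.capture("wrist"); pickle.dump(c,open("pics/w15.pkl","wb"))
cv2.imwrite("pics/w15.png",c["frame"][:,:,::-1])
c=imaging.capture("scene"); cv2.imwrite("pics/s15.png",c["frame"][90:220,120:320,::-1].repeat(4,0).repeat(4,1))
E
```

```text
time_s: 23.4
eef_pos: [549.8, 158.9, 109.8]
ee_rot: [0.53, -0.529, -0.468, 0.469]
force: [0.5, -0.3, -4.8]
grip_width: 0.261
time_s: 24.23
eef_pos: [552.1, 156.8, 76.3]
ee_rot: [-0.53, 0.531, 0.468, -0.467]
force: [0.3, -0.5, -4.2]
grip_width: 0.259
t 24.23 p [552.1 156.8  76.3] grip 0.259 F [ 0.3 -0.5 -4.2]
jaw yaw 82.8 down [ 0.001  0.    -1.   ] q [ 0.07  0.58  1.53  0.    1.03 -1.37]
```

View pics/w15.png

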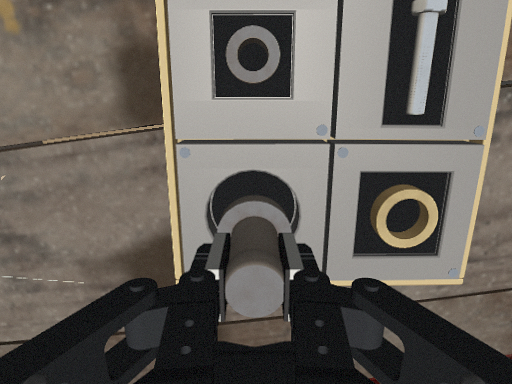

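View pics/s15.png

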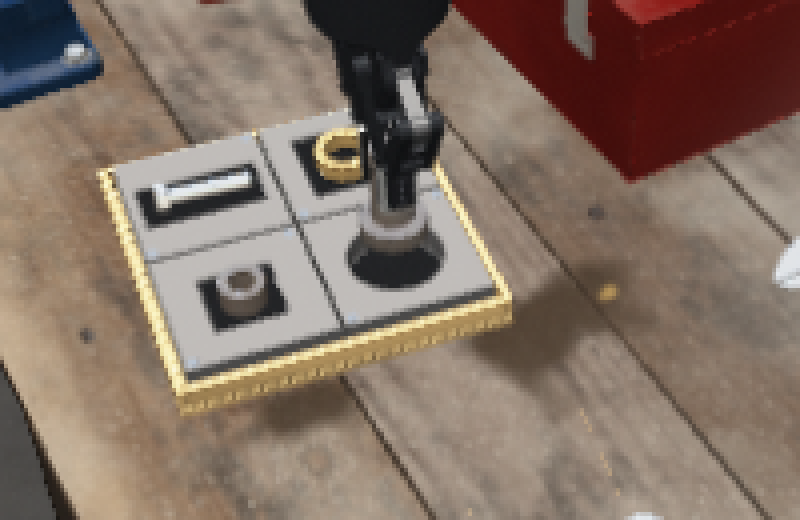

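The punch is upright and centred over the round nest, foot at (398,235) in the scene crop. Lowering it and releasing.

```bash
python3 -m handwheel '[{"delta_pos":[0,0.7,0],"twist":[0,0,0],"jaw":0.1},{"delta_pos":[0,1.5,0],"twist":[0,0,0],"jaw":0.1},{"delta_pos":[0,2.3,0],"twist":[0,0,0],"jaw":0.1},{"delta_pos":[0,3,0],"twist":[0,0,0],"jaw":0.1},{"delta_pos":[0,3.3,0],"twist":[0,0,0],"jaw":0.1},{"delta_pos":[0,3.5,0],"twist":[0,0,0],"jaw":0.1},{"delta_pos":[0,3.6,0],"twist":[0,0,0],"jaw":0.1},{"delta_pos":[0,3.6,0],"twist":[0,0,0],"jaw":0.1},{"delta_pos":[0,3.6,0],"twist":[0,0,0],"jaw":0.1},{"delta_pos":[0,3.6,0],"twist":[0,0,0],"jaw":0.1}]' 60; python3 st.py
python3 -m handwheel '[{"delta_pos":[0,0,0],"twist":[0,0,0],"jaw":0.3},{"delta_pos":[0,0,0],"twist":[0,0,0],"jaw":0.45},{"delta_pos":[0,0,0],"twist":[0,0,0],"jaw":0.6},{"delta_pos":[0,0,0],"twist":[0,0,0],"jaw":0.6},{"delta_pos":[0,0,0],"twist":[0,0,0],"jaw":0.6},{"delta_pos":[0,-1,0],"twist":[0,0,0],"jaw":0.6},{"delta_pos":[0,-3,0],"twist":[0,0,0],"jaw":0.6},{"delta_pos":[0,-6,0],"twist":[0,0,0],"jaw":0.6},{"delta_pos":[0,-9,0],"twist":[0,0,0],"jaw":0.6},{"delta_pos":[0,-12,0],"twist":[0,0,0],"jaw":0.6}]' 60;python3 st.py
python3 -m handwheel '[{"delta_pos":[0,-2,2],"twist":[0,0,0],"jaw":0.6},{"delta_pos":[0,-3,5],"twist":[0,0,0],"jaw":0.6},{"delta_pos":[0,-4,8],"twist":[0,0,0],"jaw":0.6},{"delta_pos":[0,-5,11],"twist":[0,0,0],"jaw":0.6},{"delta_pos":[0,-6,14],"twist":[0,0,0],"jaw":0.6},{"delta_pos":[0,-6,15],"twist":[0,0,0],"jaw":0.6},{"delta_pos":[0,-6,15],"twist":[0,0,0],"jaw":0.6},{"delta_pos":[0,-6,15],"twist":[0,0,0],"jaw":0.6},{"delta_pos":[0,-6,15],"twist":[0,0,0],"jaw":0.6},{"delta_pos":[0,-6,15],"twist":[0,0,0],"jaw":0.6}]' 60;python3 st.py
python3 - <<'E'
from rig import imaging
from h import *
for n in ("wrist","scene","side"):
    c=imaging.capture(n); pickle.dump(c,open(f"pics/{n}F.pkl","wb")); cv2.imwrite(f"pics/{n}F.png",c["frame"][:,:,::-1])
E
```

```text
time_s: 25.17
eef_pos: [552.0, 156.7, 40.3]
ee_rot: [-0.53, 0.531, 0.468, -0.467]
force: [-2.5, -0.1, 3.0]
grip_width: 0.26
t 25.17 p [552.  156.7  40.3] grip 0.26 F [-2.5 -0.1  3. ]
jaw yaw 82.8 down [ 0.001 -0.    -1.   ] q [ 0.07  0.63  1.55 -0.    0.96 -1.37]
time_s: 26.0
eef_pos: [551.6, 156.8, 162.0]
ee_rot: [-0.53, 0.531, 0.468, -0.467]
force: [0.7, -0.3, -0.4]
grip_width: 0.602
t 26.0 p [551.6 156.8 162. ] grip 0.602 F [ 0.7 -0.3 -0.4]
jaw yaw 82.8 down [ 0.001  0.    -1.   ] q [ 0.07  0.48  1.45  0.    1.22 -1.37]
time_s: 26.83
eef_pos: [403.8, 175.3, 219.4]
ee_rot: [0.531, -0.53, -0.467, 0.468]
force: [0.5, 1.0, -0.1]
grip_width: 0.599
t 26.83 p [403.8 175.3 219.4] grip 0.599 F [ 0.5  1.  -0.1]
jaw yaw 82.8 down [-0.001 -0.    -1.   ] q [ 0.14  0.14  1.75 -0.    1.25 -1.3 ]
```

View pics/wristF.png

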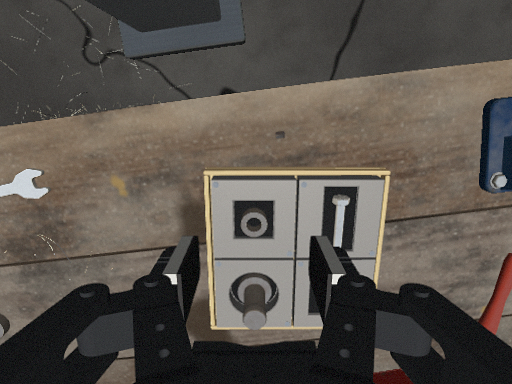

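View pics/sceneF.png

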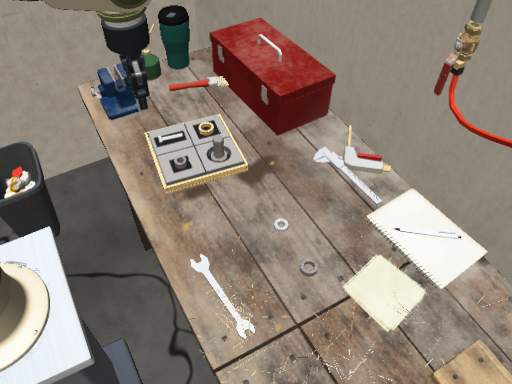

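View pics/sideF.png

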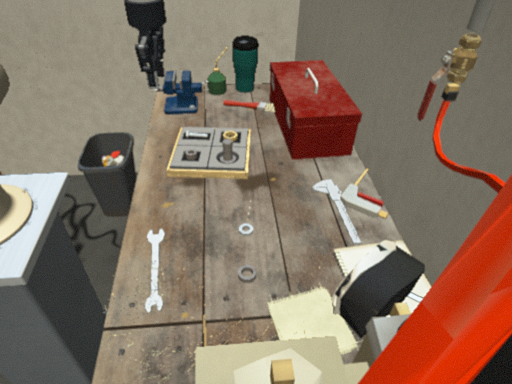

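Everything is in the tray and the spare bushes look untouched at (281,224) and (309,268). I'll measure the offsets at each part's top height.

Run:
```python
from h import *
c=pickle.load(open("pics/sceneF.pkl","rb"))
I=[]
for nm,z,(x,y) in [("tall",39,(460,167)),("wide",35,(563.5,248)),("bolt",30,(472,259.5)),("punchtop",73,(552,156)),("foot",26,(552,156))]:
    a=ortho(c,z,x-40,x+40,y-40,y+40,3); cv2.drawMarker(a,(120,120),(0,0,255),cv2.MARKER_CROSS,16,1); I.append(a)
w=pickle.load(open("pics/wristF.pkl","rb"))
a=ortho(w,39,420,500,127,207,3); cv2.drawMarker(a,(120,120),(0,0,255),cv2.MARKER_CROSS,16,1); I.append(a)
cv2.imwrite("pics/fin.png",np.vstack([np.hstack(I[:3]),np.hstack(I[3:])]))
d=np.abs(c["frame"].astype(int)-pickle.load(open("pics/scene0.pkl","rb"))["frame"].astype(int)).max(-1)
print("change at thin/middle:",d[210:238,268:296].max(),d[255:282,295:323].max(), "noise", np.percentile(d,95))
```

```text
change at thin/middle: 2 2 noise 2.0
```

View pics/fin.png

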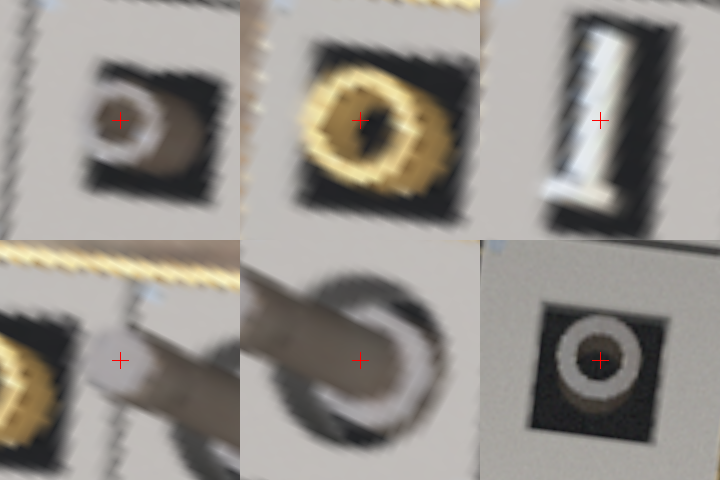

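Each part lies within about 2–3 mm of its nest centre. The punch is upright, with top and foot both on the mark. The pixels around the two spare bushes changed by no more than image noise. Handing in.

Run:
```python
from rig import ctrl
print(ctrl.finish_job())
```

```text
the job is handed in; nothing more can be done
None
```

I laid out the kit and handed the job in after about 27 s of robot time. The hand-in gives no verdict. The tall bush is in the small square nest, the wide bush in the large square nest, the bolt along the slot, and the punch upright in the round nest. All four were released and the arm was drawn back clear.

- **Positions:** the final camera check put each part within about 2–3 mm of its nest centre, with the punch upright and the bushes and bolt lying flat.
- **Spare bushes:** the picture around the two spare bushes was unchanged from the start, within image noise.
- **Forces:** the readings at the end of each move stayed below about 5 N. I did not see the peaks in between.
- **Disagreements:** the cameras differed by 2–4 mm on the nests and the punch, within what the tolerances allow. I averaged them or used the closer wrist view.
- **Not measured:** I did not measure each part's height above its nest floor directly; I inferred it from the set-down heights and the pictures.

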